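# Lay out the seasoning row by the window

### The job

Lay out the seasonings in one straight row with the trivet and the bowl: set the lidded clay pot gently in the middle of the trivet, stand the salt shaker midway between the trivet and the bowl, and the pepper mill at the other end, on the far side of the trivet from the bowl, in line with both and with 3 cm of clear ledge between trivet and mill. Then stand the spice jar straight behind the shaker (on the side away from the robot, square to the row) with 3 cm clear between them. Everything stands upright on its own; leave the bowl and the other crockery where they are and knock nothing over.

Things in the scene. Friction and masses are not known exactly. Their poses are not given: they have to be found in the camera images.
- trivet: Round steel trivet, 140 mm across, parallel round bars in a ring, top 18 mm above the ledge; stuck fast on its rubber feet, it does not slide. Origin: centre of its underside, z up. Its y axis lies along the line to the bowl (the bowl may be on its +y or its -y side, 262 to 278 mm centre to centre); its x axis points away from the robot, square to that line.
- bowl: White ceramic bowl, empty, 120 mm across the rim, 60 mm high, loose. Origin: centre of its underside, z up. 
- pot: Squat round terracotta pot with a lid that is part of it: 86 mm across, lid top at 55 mm, and on its centre an upright cylindrical knob 28 mm in diameter from 55 to 85 mm high, by which it is lifted. About 0.35 kg, loose. Origin: centre of its underside, z up. 
- mill: Tall dark wooden pepper mill, 135 mm high, the tallest of the four: foot 52 mm in diameter up to 30 mm, neck 36 mm in diameter up to 95 mm, straight head 44 mm in diameter from 95 to 135 mm (grip it there). About 0.25 kg, loose. Origin: centre of its underside, z up. 
- shaker: Slim plain steel salt shaker, a cylinder 40 mm in diameter, 80 mm high with a slightly domed top (straight up to 72 mm). About 0.12 kg, loose. Origin: centre of its underside, z up. 
- jar: Squat amber glass spice jar, a straight cylinder 52 mm in diameter and 65 mm high with its dark metal lid (the lid, as wide as the jar, is the top 13 mm; part of it). About 0.2 kg, loose. Origin: centre of its underside, z up. 
- cup: Bystander: small white ceramic cup without handle, 52 mm across, 45 mm high, loose, standing among the four things. Origin: centre of its underside, z up. 
- mug: Bystander: white mug, 76 mm across, 85 mm high, with a handle on its +y side, loose, beyond the row. Origin: centre of its underside, z up. 
- tumbler: Bystander: clear glass tumbler, 64 mm across, 100 mm high, loose, beyond the row. Origin: centre of its underside, z up. 
- crock: Bystander: grey plastic utensil crock, 104 mm across, 140 mm high, utensils standing in it up to 0.27 m, loose, at the right side of the ledge. Origin: centre of its underside, z up. 
Things that resemble listed ones, but are neither listed nor needed, are in the scene too. What is shaped like the jar but green or turquoise is not meant.

How it is judged:
By the outcome, as a careful person would: the job done as asked, in the order asked, and still so for the second after the job is handed in, with the robot touching nothing.
It also fails if it takes over 122 s, if anything falls off the work surface, if the arm or the gripper's body presses on something with over 40 N, if the wrist force passes 120 N, or if a joint passes its speed limit or range.

### The arm

A 7-joint arm with a two-finger parallel gripper is mounted at the origin on the work surface. World frame = base frame: x ahead of the robot, y to its left, z up, the work surface at z = 0. Lengths are in m, angles in rad, forces in N, time in s.
With the tool pointing down it reaches from about 0.35 to 0.9 m from the base axis. Payload 8.1 kg.
Tool frame: the origin (TCP) lies at the very end of the fingers, on their centre line; the grasp point (between the pads) lies 19 mm behind it (grip_point_offset is the z of the grasp point in the tool frame, in m); z points along the fingers, y is the line along which they close (so a half turn about z gives the same grasp; the last joint's range is limited). The gripper opens to 85 mm and grips with 20 to 120 N. Pads are 22 mm wide; open, the fingers measure 114 mm over their backs; the gripper's body (76 mm by 85 mm) begins 54 mm behind the grasp point. The pads swing forward as they close: fully open they stand 13 mm farther back than shut.
Start: joints at [1.153, 0.434, 0.025, 1.573, -0.012, 1.134, -0.075], TCP at [0.193, -0.594, 0.198] pointing down, gripper open.
Joint ranges: [-2.62, 2.62], [-0.44, 2.09], [-1.27, 1.32], [0.08, 2.57], [-1.32, 4.46], [0.12, 2], [-2.74, 2.74]. Speed limits (rad/s): [2.22, 2.22, 3.01, 3.01, 3.14, 3.14, 3.14].

### API

Orientations are given as a unit quaternion [w, x, y, z].
In Python, from rig import get_obs, grab_frame, job_done, grip_point_offset gives the robot as it stands. The module is installed in compiled form; this text tells all that it offers.
- The arm moves only by the tool arm_command, never from a script. Its argument "moves" is a list of rows, each a list of 5 numbers: the closure in counts, from 0 (fully open) to 255 (shut), then the shift along the world's x, y, z each as a share of 40 cm, from -1 to 1, then the turn about the world's z as a share of pi/4 rad, from -1 to 1. In form: [[grip, tx, ty, tz, roll], ...]. A call has 1 to 12 rows; each row shifts and turns the commanded pose from where the row before left it; what a row does not reach is not made up. A row lasts 1/8 s, in which the tool goes at most 62.5 mm and 10.7 degrees, less where a joint would pass 70% of its speed; a pose out of reach is approached as far as the arm can. A call with a number of a shift or a turn outside -1 to 1 is refused whole. A call with a gripper value outside its range is refused whole. The fingers move at their own pace and stop on an object; "squeeze" is the grip in N (left out, the last holds). Time passes only in rows, so rows that do not move let the fingers close. It gives the time, the measured TCP pose, the force, the opening and the grip force at its end, in the units of the state.
- get_obs(): the state, without advancing time (a new reading comes with each control period).
- grab_frame(name): name is "side" or "top"; returns a dict with "img" (384x512x3 uint8, red, green, blue), "depth" (384x512 float32, m along the optical axis (not along the pixel's ray), 0 where there is no reading), "fx", "fy", "cx", "cy" (pixels), "eye" and "attitude" of the camera in the world. Camera axes: x right, y up, looking along -z (the intrinsics and any distortion apply to the point x, -y, -z); pixel columns grow to the right and rows downward; lengths in m; the calibration is good to about 2 mm. A picture is of the moment at which its call begins.
- job_done(): hands the job in; it is judged then, once.
The state is a dict: "clock": time; "qpos": joint angles; "qd": joint speeds; "tau": joint torques, N m; "tcp_pos": TCP position; "ee_rot": TCP orientation; "ft_force": force on the tool from outside, world axes, zero at the start; "moment": the same for the moment, N m; "grip_width": finger opening in m; "grasp_force": force on a finger pad.
Only numpy, scipy, OpenCV 4.12 (cv2) and the standard library are available. Lean on these libraries where they do the work, as an engineer would, in place of code of your own. Each camera call takes 0.05 s, during which the arm holds its last target. There are 200 camera calls.

## Working session

There is one attempt and no reset: what is moved stays moved. The work goes in short steps, Python scripts to look and compute and a tool call to move; the robot and the scene stay as the last step left them, time stands still between calls to the robot, and variables do not carry over. Pictures are saved under pics/ and viewed, at most 14 in all, crops included, and the job is handed in when it is done.

Besides the shell and the picture viewer there is one more tool, called after "Request:" as a command line: name --pt "numbers of a row" for each row, then --argument value for the rest. arm_command: Moves the arm, as the interface text tells. Its arguments: {"type":"object","properties":{"moves":{"type":"array","items":{"type":"array","items":{"type":"number"}}},"squeeze":{"type":"number"}},"required":["moves"]}

```bash
mkdir -p pics
cat > h.py <<'E'
import numpy as np, cv2
from rig import get_obs, grab_frame, job_done, grip_point_offset
from scipy.spatial.transform import Rotation as R
def cam(f):
    q=np.array(f["attitude"],float)
    return (q if q.shape==(3,3) else R.from_quat(q[[1,2,3,0]]).as_matrix()), np.array(f["eye"])
def cloud(f):
    d=f["depth"]; v,u=np.indices(d.shape)
    M,e=cam(f)
    p=np.stack([(u-f["cx"])/f["fx"]*d,-(v-f["cy"])/f["fy"]*d,-d],-1)
    return p@M.T+e
def onplane(f,u,v,z):
    M,e=cam(f); r=M@np.array([(u-f["cx"])/f["fx"],-(v-f["cy"])/f["fy"],-1]); return e+r*(z-e[2])/r[2]
def save(n,img): cv2.imwrite("pics/"+n+".png",img[:,:,::-1])
E
python3 - <<'E'
from h import *
import pickle
for n in("top","side"):
    f=grab_frame(n); pickle.dump(f,open(n+".pkl","wb")); save(n+"0",cv2.resize(f["img"],(800,600),interpolation=cv2.INTER_CUBIC))
    print(n,{k:v for k,v in f.items() if k not in("img","depth")})
print(get_obs(),grip_point_offset)
E
```

```text
top {'fx': 479.99727194020636, 'fy': 479.99727194020636, 'cx': 258.7696566162143, 'cy': 192.81753041391607, 'eye': array([ 0.36812352, -0.07543977,  1.36726447]), 'attitude': array([ 0.71584849,  0.04899269, -0.05897256, -0.69403378])}
side {'fx': 418.28965237052034, 'fy': 418.28965237052034, 'cx': 255.87316017095227, 'cy': 195.87255611197068, 'eye': array([0.41978925, 0.52952833, 0.81828821]), 'attitude': array([-0.10434746, -0.04504042,  0.33028252,  0.93701464])}
{'clock': 0.1, 'qpos': array([ 1.15340695,  0.4351514 ,  0.02491851,  1.57401525, -0.0115712 ,
        1.13397785, -0.07510899]), 'qd': array([ 2.10408774e-05, -2.64913343e-03,  1.33713144e-03, -3.67981941e-03,
        6.58513648e-04,  1.54513955e-03,  1.05878196e-03]), 'tau': array([ 2.88991694e-03, -6.71762323e+01,  1.02794163e+00, -3.16905355e+01,
        1.57438003e-02,  7.27964623e-03,  8.13018414e-05]), 'tcp_pos': array([ 0.1933232 , -0.59382536,  0.19750148]), 'ee_rot': array([-6.81768331e-04,  9.87640041e-01,  1.56737530e-01, -1.74632327e-04]), 'ft_force': array([-0.19149456, -0.34541868, -0.55818681]), 'moment': array([-0.01489019, -0.00681857, -0.00033498]), 'grasp_force': 0.0, 'grip_width': 0.08542360821157792} -0.0187
```

View pics/top0.png

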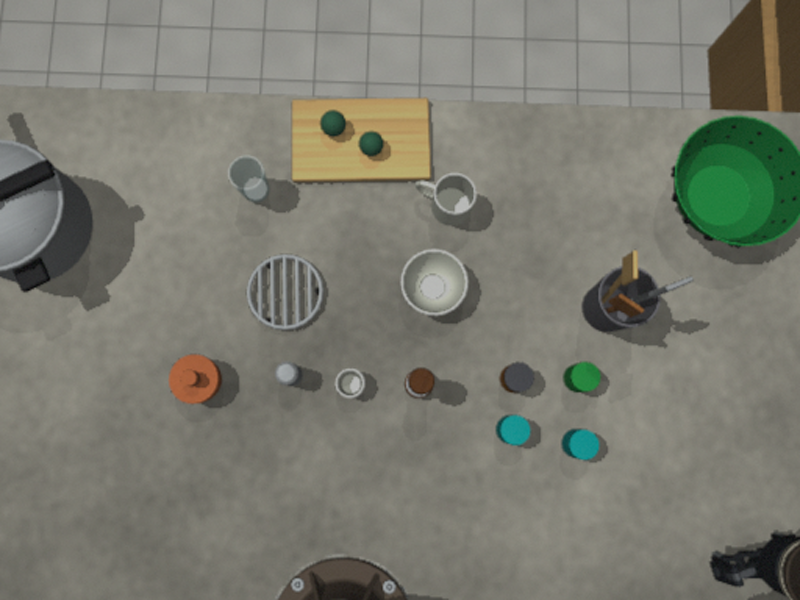

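View pics/side0.png

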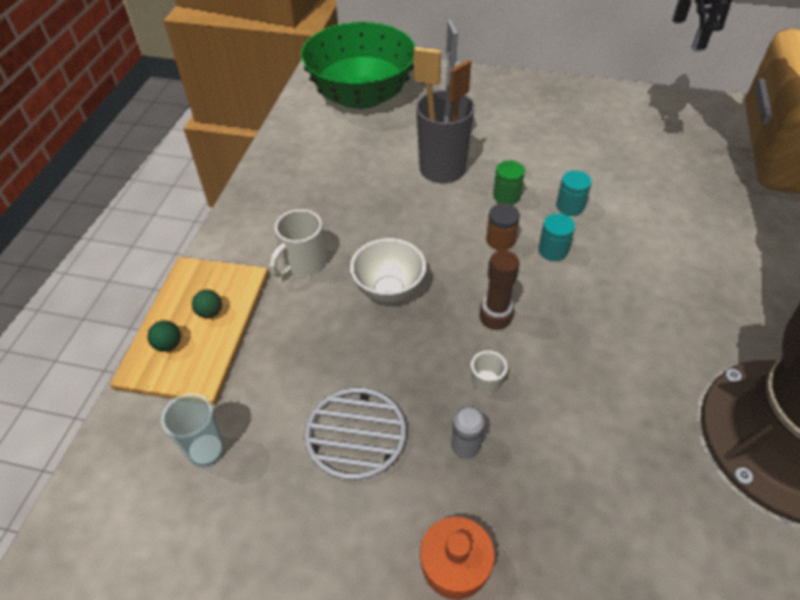

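The top view shows, in its 800x600 pixels: trivet (285,292), bowl (434,283), pot with knob (187,378), shaker (288,374), cup (350,384), mill (421,380).
There are four jar-like things: (517,377) amber with a dark lid, (584,377) green, and (514,430) and (582,444) turquoise. Only the one at (517,377) fits; I'll confirm it in a crop.

```bash
cat > meas.py <<'E'
from h import *
from scipy.optimize import least_squares
def near(fs,c,r,z0,z1):
    out=[]
    for f in fs:
        P=cloud(f)[f["depth"]>0]; m=(np.hypot(*(P[:,:2]-c).T)<r)&(P[:,2]>z0)&(P[:,2]<z1); out.append(P[m])
    return out
def wall(p,c,rad):
    s=least_squares(lambda x:np.hypot(p[:,0]-x[0],p[:,1]-x[1])-rad,c,loss="soft_l1",f_scale=.002); return s.x,np.median(abs(s.fun))
def disc(p):
    (x,y),r=cv2.minEnclosingCircle(p[:,:2].astype(np.float32)); return np.array([x,y]),r
E
cat > m1.py <<'E'
from meas import *
import pickle,json
T,S=[pickle.load(open(n+".pkl","rb")) for n in("top","side")]
k=512/800
spec=dict(trivet=(285,292,.018,.09,.012,.024,.07),bowl=(434,283,.06,.08,.052,.066,.06),pot=(190,378,.055,.06,.047,.062,.043),knob=(187,378,.085,.03,.078,.092,.014),
 shaker=(288,374,.08,.035,.068,.09,.02),cup=(350,384,.045,.04,.035,.05,.026),mill=(421,380,.135,.035,.127,.142,.022),jar=(517,377,.065,.04,.058,.072,.026),
 mug=(455,193,.085,.06,.078,.09,.038),tumbler=(247,172,.1,.05,.09,.106,.032))
for n,(u,v,z,r,a,b,rad) in spec.items():
    c=onplane(T,u*k,v*k,z)[:2]
    t,s=near((T,S),c,r,a,b); print(n,c.round(3),end=" ")
    for p in(t,s):
        if len(p)>5:
            d,rr=disc(p); print("| n",len(p),"z",p[:,2].mean().round(4),"enc",d.round(4),round(rr,4),"mean",p[:,:2].mean(0).round(4),end=" ")
    print()
    if n in("pot","shaker","mill","jar","knob"):
        H=dict(pot=(.02,.045),shaker=(.01,.07),mill=(.1,.13),jar=(.01,.055),knob=(.06,.08))[n]
        for p in near((T,S),c,r,*H):
            if len(p)>10: w,e=wall(p,c,rad); print("    wall",w.round(4),round(e,4),len(p))
im=T["img"][215:310,230:400]; save("jarcrop",cv2.resize(im,None,fx=4,fy=4,interpolation=cv2.INTER_CUBIC))
E
python3 m1.py
```

```text
trivet [0.586 0.126] | n 902 z 0.0177 enc [0.5895 0.1282] 0.0701 mean [0.5877 0.129 ] | n 1618 z 0.0171 enc [0.5898 0.1268] 0.0704 mean [0.5888 0.1298] 
bowl [ 0.604 -0.143] | n 319 z 0.0589 enc [ 0.6087 -0.1408] 0.0599 mean [ 0.6132 -0.1416] | n 406 z 0.0578 enc [ 0.6108 -0.1422] 0.0624 mean [ 0.6098 -0.1495] 
pot [0.424 0.277] | n 684 z 0.0554 enc [0.4244 0.2722] 0.0431 mean [0.424 0.271] | n 1577 z 0.055 enc [0.4253 0.2715] 0.0431 mean [0.4251 0.2747] 
    wall [0.425  0.2748] 0.0004 38
    wall [0.4254 0.269 ] 0.0003 123
knob [0.423 0.274] | n 87 z 0.085 enc [0.4236 0.2716] 0.0139 mean [0.4241 0.2715] | n 212 z 0.0844 enc [0.4254 0.2711] 0.0141 mean [0.4253 0.2727] 
    wall [0.4246 0.2733] 0.0004 25
    wall [0.4254 0.2706] 0.0002 56
shaker [0.435 0.104] | n 175 z 0.0771 enc [0.4389 0.1098] 0.0201 mean [0.4385 0.1085] | n 288 z 0.0767 enc [0.4386 0.1084] 0.0203 mean [0.4391 0.1116] 
    wall [0.439  0.1099] 0.0003 45
    wall [0.4394 0.1075] 0.0004 263
cup [ 0.422 -0.   ] | n 96 z 0.0439 enc [0.4264 0.0018] 0.0255 mean [0.427 0.003] | n 198 z 0.0423 enc [4.269e-01 3.000e-04] 0.0267 mean [ 4.266e-01 -2.000e-04] 
mill [ 0.429 -0.121] | n 221 z 0.1347 enc [ 0.4296 -0.1203] 0.0221 mean [ 0.429  -0.1203] | n 241 z 0.1339 enc [ 0.4301 -0.1201] 0.0217 mean [ 0.4296 -0.118 ] 
    wall [ 0.4292 -0.1212] 0.0006 14
    wall [ 0.4298 -0.1228] 0.0006 174
jar [ 0.442 -0.29 ] | n 288 z 0.0649 enc [ 0.444 -0.292] 0.0266 mean [ 0.4444 -0.2917] | n 243 z 0.0644 enc [ 0.4453 -0.2924] 0.0265 mean [ 0.4444 -0.2906] 
    wall [ 0.4446 -0.2928] 0.0002 41
    wall [ 0.4448 -0.2948] 0.0009 235
mug [ 0.763 -0.175] | n 140 z 0.0841 enc [ 0.7637 -0.1725] 0.0384 mean [ 0.7623 -0.1721] | n 202 z 0.0833 enc [ 0.7652 -0.1729] 0.0396 mean [ 0.7635 -0.1728] 
tumbler [0.784 0.192] | n 146 z 0.0981 enc [0.7847 0.1957] 0.0334 mean [0.7855 0.196 ] | n 339 z 0.0975 enc [0.7848 0.1932] 0.0324 mean [0.7849 0.1928]
```

View pics/jarcrop.png

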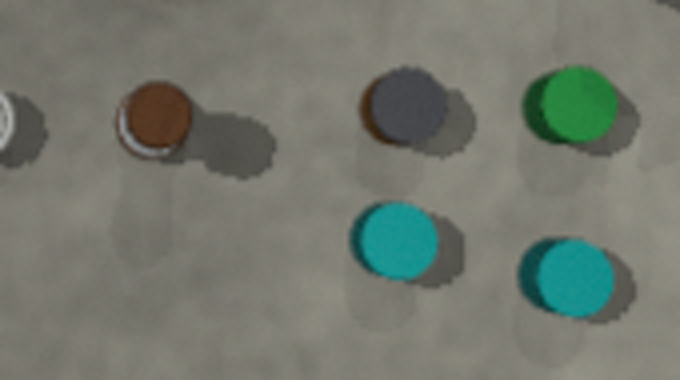

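The crop shows the dark-lidded amber jar at (408,105), with the green one at (570,104) and the turquoise ones at (398,240) and (570,278). The measured jar, 65 mm high with a 26 mm radius, is the right one. All sizes and heights check out, so I'm moving to the pot.

Request:
arm_command --pt "0 0.065 0.092 0.016 -0.154" --pt "0 0.065 0.092 0.016 -0.154" --pt "0 0.065 0.092 0.016 0" --pt "0 0.065 0.092 0.016 0" --pt "0 0.065 0.092 0.016 0" --pt "0 0.065 0.092 0.016 0" --pt "0 0.065 0.092 0.016 0" --pt "0 0.065 0.092 0.016 0" --squeeze 40

```text
clock: 1.1
tcp_pos: [0.402, -0.2985, 0.2494]
ee_rot: [-0.0, 0.999, 0.036, -0.0]
ft_force: [0.3, -1.1, -0.5]
grip_width: 0.0854
grasp_force: 0.0
```

Request:
arm_command --pt "0 0.005 0.119 0 0" --pt "0 0.005 0.119 0 0" --pt "0 0.005 0.119 0 0" --pt "0 0.005 0.119 0 0" --pt "0 0.005 0.119 0 0" --pt "0 0.005 0.119 0 0" --pt "0 0.005 0.119 0 0" --pt "0 0.005 0.119 0 0" --pt "0 0.005 0.119 0 0" --pt "0 0.005 0.119 0 0" --pt "0 0.005 0.119 0 0" --pt "0 0.005 0.119 0 0"

```text
clock: 2.6
tcp_pos: [0.4253, 0.2725, 0.2492]
ee_rot: [0.0, 0.999, 0.036, -0.0]
ft_force: [0.6, -0.7, -0.3]
grip_width: 0.0855
grasp_force: 0.0
```

Request:
arm_command --pt "0 0 0 0 0" --pt "0 0 0 0 0"

```text
clock: 2.85
tcp_pos: [0.4253, 0.2706, 0.2489]
ee_rot: [0.001, 0.999, 0.037, -0.0]
ft_force: [0.6, 0.8, 0.5]
grip_width: 0.0852
grasp_force: 0.0
```

Request:
arm_command --pt "0 0 0 -0.08 0" --pt "0 0 0 -0.08 0" --pt "0 0 0 -0.08 0" --pt "0 0 0 -0.08 0" --pt "0 0 0 -0.07 0" --pt "0 0 0 -0.05 0" --pt "0 0 0 -0.032 0" --pt "0 0 0 0 0" --pt "255 0 0 0 0" --pt "255 0 0 0 0" --pt "255 0 0 0 0" --pt "255 0 0 0 0"

```text
clock: 4.35
tcp_pos: [0.4256, 0.2714, 0.0609]
ee_rot: [-0.0, 0.999, 0.036, 0.0]
ft_force: [0.4, -0.3, 0.3]
grip_width: 0.0124
grasp_force: 0.0
```

Request:
arm_command --pt "255 0 0 0 0" --pt "255 0 0 0 0" --pt "255 0 0 0 0" --pt "255 0 0 0 0"

```text
clock: 4.85
tcp_pos: [0.4255, 0.2713, 0.0606]
ee_rot: [0.0, 0.999, 0.036, -0.0]
ft_force: [0.2, -1.1, -0.2]
grip_width: 0.0004
grasp_force: 0.0
```

The fingers closed on nothing, so I'll look.

Run:
```python
from meas import *
f=grab_frame("side"); im=f["img"]
save("miss",cv2.resize(im[150:384,180:420],None,fx=2.5,fy=2.5,interpolation=cv2.INTER_CUBIC))
t=grab_frame("top"); save("misst",cv2.resize(t["img"][180:300,60:260],None,fx=4,fy=4,interpolation=cv2.INTER_CUBIC))
o=get_obs(); print(o["tcp_pos"],o["qpos"],o["ft_force"])
```

```text
[0.42547237 0.27127463 0.06060281] [-0.2854913   0.46462482 -0.51197361  1.98711022  0.32121549  0.76882732
 -2.48380512] [ 0.02283417 -0.01667164 -0.20483897]
```

View pics/miss.png

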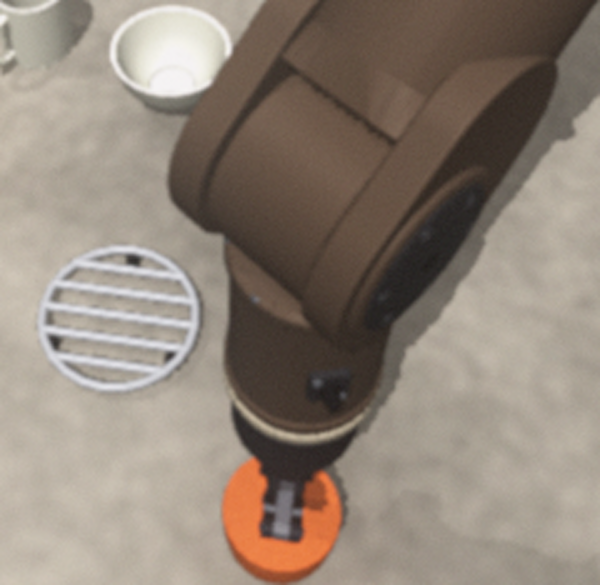

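View pics/misst.png

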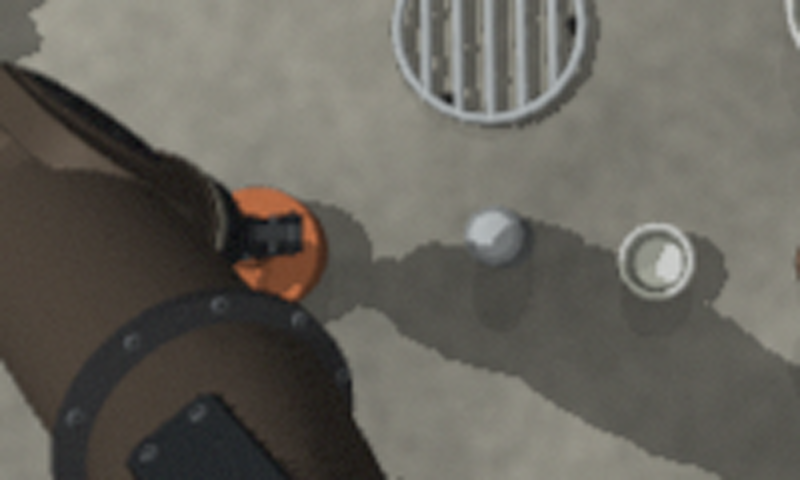

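Run:
```python
from meas import *
for n in("side","top"):
    f=grab_frame(n); P=cloud(f); im=f["img"].astype(int)
    m=(f["depth"]>0)&(np.hypot(P[...,0]-.425,P[...,1]-.2715)<.07)&(P[...,2]>.03)&(P[...,2]<.2)
    dark=m&(im[...,0]-im[...,2]<40); q=P[dark]; o=P[m&~dark]
    print(n,len(q),len(o))
    for a in np.arange(.04,.17,.01):
        s=q[(q[:,2]>=a)&(q[:,2]<a+.01)]
        if len(s): print(round(a,2),len(s),s[:,:2].min(0).round(3),s[:,:2].max(0).round(3))
    print("orange zmax",o[:,2].max(), "pot top",disc(o[(o[:,2]>.05)&(o[:,2]<.06)]) , o[o[:,2]>.065].round(3)[:8].tolist())
```

```text
side 283 1347
0.14 4 [0.417 0.295] [0.432 0.297]
0.15 14 [0.412 0.285] [0.434 0.3  ]
0.16 28 [0.409 0.285] [0.439 0.315]
orange zmax 0.18983421131042366 pot top (array([0.42569682, 0.27140808]), 0.04304174333810806) [[0.443, 0.29, 0.185], [0.441, 0.289, 0.18], [0.441, 0.289, 0.174], [0.442, 0.288, 0.168], [0.441, 0.288, 0.168], [0.442, 0.288, 0.163], [0.441, 0.288, 0.163], [0.44, 0.287, 0.159]]
top 123 316
0.05 3 [0.413 0.241] [0.43  0.285]
0.06 1 [0.415 0.263] [0.415 0.263]
0.07 1 [0.418 0.26 ] [0.418 0.26 ]
0.08 3 [0.414 0.265] [0.417 0.274]
0.1 2 [0.416 0.264] [0.419 0.265]
0.13 1 [0.415 0.258] [0.415 0.258]
0.14 2 [0.415 0.244] [0.417 0.256]
0.15 7 [0.414 0.243] [0.422 0.256]
0.16 10 [0.417 0.224] [0.436 0.24 ]
orange zmax 0.1896761430726479 pot top (array([0.42837167, 0.26566723]), 0.04203825816512108) [[0.443, 0.216, 0.185], [0.441, 0.231, 0.184], [0.441, 0.229, 0.182], [0.441, 0.226, 0.184], [0.441, 0.223, 0.186], [0.441, 0.219, 0.19], [0.441, 0.214, 0.184], [0.439, 0.242, 0.159]]
```

Run:
```python
from meas import *
f=grab_frame("side"); P=cloud(f)
for v in range(330,384,4):
    print(v,[ (u,*P[v,u].round(3).tolist()) for u in (284,293,300,308)])
```

```text
330 [(284, 0.44, 0.305, 0.241), (293, 0.428, 0.307, 0.254), (300, 0.418, 0.307, 0.258), (308, 0.408, 0.302, 0.253)]
334 [(284, 0.44, 0.305, 0.226), (293, 0.427, 0.308, 0.242), (300, 0.417, 0.306, 0.242), (308, 0.406, 0.303, 0.239)]
338 [(284, 0.441, 0.288, 0.164), (293, 0.426, 0.308, 0.227), (300, 0.416, 0.307, 0.228), (308, 0.401, 0.239, 0.057)]
342 [(284, 0.443, 0.255, 0.057), (293, 0.425, 0.307, 0.208), (300, 0.415, 0.307, 0.213), (308, 0.4, 0.245, 0.054)]
346 [(284, 0.441, 0.261, 0.053), (293, 0.424, 0.311, 0.202), (300, 0.414, 0.31, 0.205), (308, 0.399, 0.252, 0.054)]
350 [(284, 0.438, 0.3, 0.146), (293, 0.423, 0.314, 0.196), (300, 0.413, 0.299, 0.158), (308, 0.398, 0.26, 0.055)]
354 [(284, 0.439, 0.277, 0.057), (293, 0.422, 0.319, 0.191), (300, 0.412, 0.312, 0.18), (308, 0.397, 0.267, 0.055)]
358 [(284, 0.434, 0.326, 0.189), (293, 0.421, 0.323, 0.188), (300, 0.411, 0.32, 0.184), (308, 0.396, 0.273, 0.054)]
362 [(284, 0.433, 0.331, 0.186), (293, 0.42, 0.328, 0.187), (300, 0.41, 0.325, 0.185), (308, 0.395, 0.28, 0.054)]
366 [(284, 0.435, 0.297, 0.057), (293, 0.419, 0.294, 0.057), (300, 0.407, 0.291, 0.057), (308, 0.394, 0.287, 0.054)]
370 [(284, 0.434, 0.303, 0.055), (293, 0.418, 0.3, 0.055), (300, 0.406, 0.297, 0.053), (308, 0.393, 0.294, 0.054)]
374 [(284, 0.432, 0.31, 0.054), (293, 0.417, 0.306, 0.054), (300, 0.405, 0.304, 0.056), (308, 0.391, 0.294, 0.032)]
378 [(284, 0.431, 0.312, 0.037), (293, 0.416, 0.312, 0.053), (300, 0.404, 0.305, 0.038), (308, 0.389, 0.292, 0.001)]
382 [(284, 0.431, 0.308, 0.001), (293, 0.415, 0.31, 0.022), (300, 0.402, 0.301, -0.0), (308, 0.387, 0.298, 0.0)]
```

The fingers' backs sit higher than the TCP reading allows. I'll lift the arm into clear view and check the tip against the reported TCP.

Request:
arm_command --pt "255 0 0 0.1 0" --pt "255 0 0 0.12 0" --pt "255 0 0 0.12 0" --pt "255 0 0 0.12 0" --pt "255 0 -0.12 0.07 0" --pt "255 0 -0.12 0.07 0" --pt "255 0 -0.12 0 0" --pt "255 0 -0.12 0 0" --pt "255 0 -0.12 0 0" --pt "255 0 0 0 0" --pt "255 0 0 0 0"

```text
clock: 6.48
tcp_pos: [0.4254, 0.0319, 0.3007]
ee_rot: [-0.0, 0.999, 0.036, 0.0]
ft_force: [-0.0, 0.6, 0.2]
grip_width: 0.0001
grasp_force: 0.0
```

Run:
```python
from meas import *
f=grab_frame("side"); P=cloud(f); o=get_obs(); c=o["tcp_pos"]; print(c,R.from_quat(o["ee_rot"][[1,2,3,0]]).as_matrix()[:,2])
M,e=cam(f); q=M.T@(c-e); u,v=f["cx"]+f["fx"]*q[0]/-q[2], f["cy"]-f["fy"]*q[1]/-q[2]; print("tcp px",u,v)
im=f["img"].copy(); cv2.circle(im,(int(u),int(v)),2,(255,0,0),-1)
x0,y0=max(0,int(u)-100),max(0,int(v)-90); print(x0,y0); save("grip",cv2.resize(im[y0:y0+150,x0:x0+200],None,fx=4,fy=4,interpolation=cv2.INTER_CUBIC))
m=(f["depth"]>0)&(np.hypot(P[...,0]-c[0],P[...,1]-c[1])<.09)&(P[...,2]>.15)
q=P[m]
for a in np.arange(.15,.5,.01):
    s=q[(q[:,2]>=a)&(q[:,2]<a+.01)]
    if len(s): print(round(a-c[2],3),len(s),(s[:,:2].min(0)-c[:2]).round(3),(s[:,:2].max(0)-c[:2]).round(3))
```

```text
[0.42543132 0.03243093 0.30068924] [ 1.36027132e-04  4.03950942e-04 -9.99999909e-01]
tcp px 323.6763850473978 164.18530189049503
223 74
0.029 19 [-0.01  -0.002] [0.012 0.009]
0.039 56 [-0.01   0.003] [0.012 0.013]
0.049 61 [-0.01  -0.002] [0.012 0.014]
0.059 23 [-0.006  0.01 ] [0.007 0.014]
0.069 5 [-0.009 -0.004] [0.013 0.024]
0.079 31 [-0.013  0.006] [0.014 0.035]
0.089 37 [-0.017  0.012] [0.016 0.044]
0.099 98 [-0.017 -0.036] [0.017 0.052]
0.109 85 [-0.017  0.002] [0.016 0.06 ]
0.119 261 [-0.02  -0.013] [0.021 0.062]
0.129 188 [-0.02 -0.01] [0.021 0.053]
0.139 166 [-0.019  0.009] [0.019 0.042]
0.149 97 [-0.012  0.028] [0.009 0.038]
0.159 244 [-0.036  0.007] [0.036 0.037]
0.169 338 [-0.037  0.   ] [0.038 0.038]
0.179 357 [-0.037  0.   ] [0.037 0.038]
0.189 369 [-0.036  0.004] [0.038 0.038]
```

View pics/grip.png

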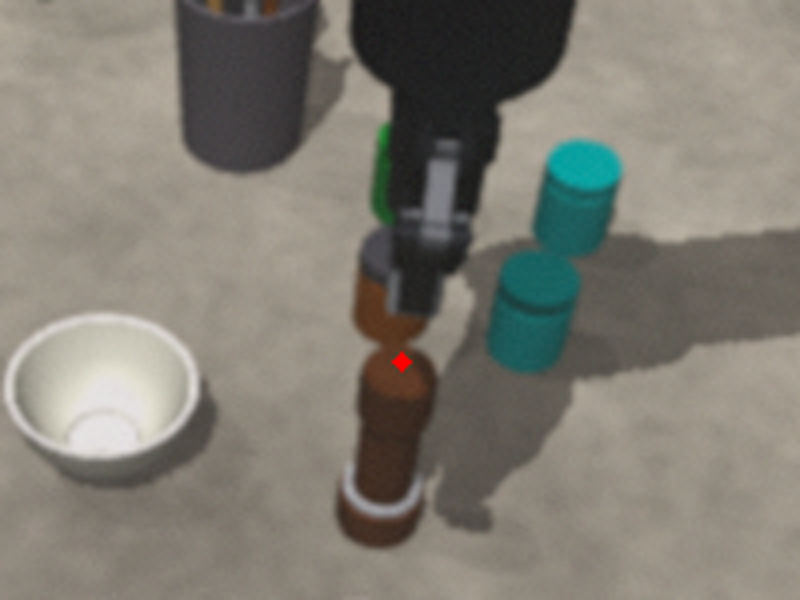

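The picture shows the closed fingertips at about (413,310), well above the red marker for the reported TCP at (401,362). The real tip is about 30 mm higher than reported. I'll pin that offset down.

Run:
```python
from meas import *
f=grab_frame("side"); P=cloud(f); c=get_obs()["tcp_pos"]
m=(f["depth"]>0)&(np.hypot(P[...,0]-c[0],P[...,1]-c[1])<.03)&(P[...,2]>.2)&(P[...,2]<.36)
q=P[m]-c; i=np.argsort(q[:,2]); print(q[i[:25]].round(4).tolist())
s=q[(q[:,2]>.035)&(q[:,2]<.055)]; print(np.median(s[:,1]),np.percentile(s[:,0],[2,50,98]))
```

```text
[[0.0107, 0.0046, 0.0338], [0.001, 0.005, 0.0339], [-0.0006, 0.005, 0.0342], [0.0025, 0.0057, 0.0343], [0.0057, 0.0067, 0.0346], [0.0072, 0.0072, 0.0348], [-0.0085, 0.0039, 0.0348], [0.0041, 0.0066, 0.0349], [-0.0069, 0.0043, 0.0349], [0.0075, 0.0066, 0.0364], [0.0091, 0.0069, 0.0364], [0.0093, 0.006, 0.0377], [-0.0082, 0.0049, 0.038], [0.0121, -0.0021, 0.0383], [0.0109, 0.0072, 0.0386], [0.0077, 0.0071, 0.0391], [-0.008, 0.0039, 0.0392], [-0.0098, 0.0062, 0.0396], [0.0111, 0.0062, 0.0398], [0.0096, 0.0061, 0.0399], [-0.0038, 0.0104, 0.0402], [-0.0022, 0.0107, 0.0402], [-0.0095, 0.0046, 0.0402], [0.0114, 0.0046, 0.0404], [0.008, 0.0064, 0.0406]]
0.010447863255843813 [-0.00977911  0.00121166  0.01140856]
```

The true tip is about 32 mm above the reported TCP, so I'll subtract that from every height. Back to the pot with the fingers open.

Request:
arm_command --pt "0 0 0.12 0 0" --pt "0 0 0.12 0 0" --pt "0 0 0.12 0 0" --pt "0 0 0.12 0 0" --pt "0 0 0.117 0 0" --pt "0 0 0 -0.1 0" --pt "0 0 0 -0.12 0" --pt "0 0 0 -0.12 0" --pt "0 0 0 -0.12 0" --pt "0 0 0 -0.1 0" --pt "0 0 0 0 0" --pt "0 0 0 0 0"

```text
clock: 8.07
tcp_pos: [0.4258, 0.2715, 0.078]
ee_rot: [-0.001, 0.999, 0.037, 0.0]
ft_force: [0.3, 0.0, 0.2]
grip_width: 0.0854
grasp_force: 0.0
```

Request:
arm_command --pt "0 0 0 -0.05 0" --pt "0 0 0 -0.04 0" --pt "0 0 0 -0.028 0" --pt "0 0 0 0 0" --pt "0 0 0 0 0"

```text
clock: 8.7
tcp_pos: [0.4257, 0.2704, 0.0299]
ee_rot: [-0.0, 0.999, 0.036, 0.0]
ft_force: [0.4, -0.0, 0.0]
grip_width: 0.0851
grasp_force: 0.0
```

Request:
arm_command --pt "255 0 0 0 0" --pt "255 0 0 0 0" --pt "255 0 0 0 0" --pt "255 0 0 0 0" --pt "255 0 0 0 0" --pt "255 0 0 0 0" --pt "255 0 0 0 0" --pt "255 0 0 0 0"

```text
clock: 9.7
tcp_pos: [0.4257, 0.2704, 0.0296]
ee_rot: [-0.0, 0.999, 0.036, 0.0]
ft_force: [1.4, 0.8, 5.0]
grip_width: 0.0269
grasp_force: 39.5
```

Request:
arm_command --pt "255 0 0 0.02 0" --pt "255 0 0 0.05 0" --pt "255 0 0 0.07 0" --pt "255 0 0 0.06 0" --pt "255 0.05 -0.045 0 0" --pt "255 0.08 -0.07 0 0" --pt "255 0.1 -0.085 0 0" --pt "255 0.1 -0.085 0 0" --pt "255 0.08 -0.0725 0 0" --pt "255 0 0 0 0" --pt "255 0 0 0 0" --pt "255 0 0 0 0"

```text
clock: 11.2
tcp_pos: [0.5883, 0.1282, 0.1094]
ee_rot: [-0.0, 0.999, 0.037, -0.0]
ft_force: [-0.3, -0.2, -2.5]
grip_width: 0.0269
grasp_force: 39.8
```

Run:
```python
from meas import *
o=get_obs(); c=o["tcp_pos"]; print(c,o["ft_force"],o["grip_width"],o["grasp_force"])
f=grab_frame("side")
save("held",cv2.resize(f["img"][150:384,120:420],None,fx=2.5,fy=2.5,interpolation=cv2.INTER_CUBIC))
P=cloud(f); im=f["img"].astype(int)
org=(im[...,0]-im[...,2]>50)&(im[...,0]>1.6*im[...,1])&(f["depth"]>0)&(np.hypot(P[...,0]-c[0],P[...,1]-c[1])<.07)
q=P[org]; print(len(q),np.percentile(q[:,2],[2,10,50,90,99]).round(4))
zt=np.median(q[:,2]); t=q[abs(q[:,2]-zt)<.006]; print("lid",zt,disc(t)); w=q[q[:,2]<zt-.008]; print("wall",wall(w,c[:2],.043),len(w))
A=np.c_[t[:,:2]-c[:2],np.ones(len(t))]; print("tilt",np.linalg.lstsq(A,t[:,2],rcond=None)[0])
```

```text
[0.58833843 0.12823251 0.10942198] [-0.31662211 -0.18949601 -2.45671054] 0.02691709637488124 39.759546518325806
1145 [0.0998 0.1121 0.1349 0.1373 0.1664]
lid 0.13493138116147974 (array([0.58707899, 0.12931614]), 0.04244385287165642)
wall (array([0.58927376, 0.12581883]), np.float64(0.0005798187211141052)) 250
tilt [ 0.00849706 -0.00205166  0.13531349]
```

View pics/held.png

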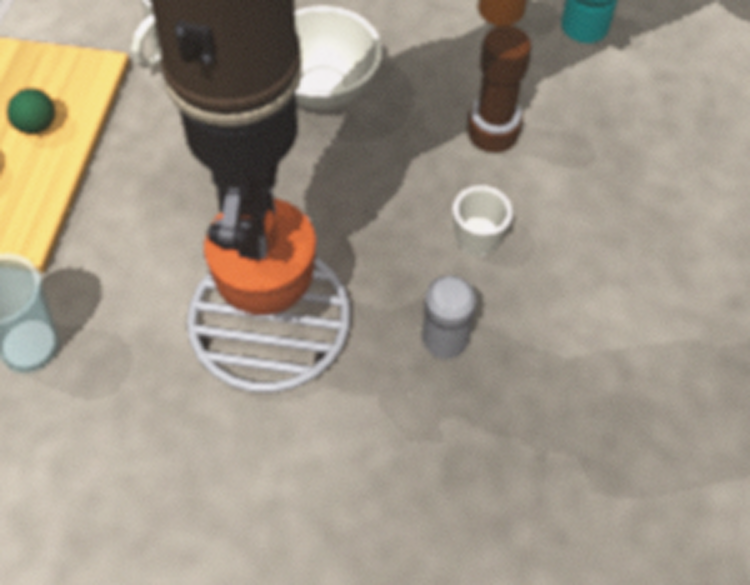

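The pot hangs level over the trivet, with its lid at z 0.135, so its underside is at 0.080. Lowering gently.

Request:
arm_command --pt "255 0.004 -0.001 -0.03 0" --pt "255 0 0 -0.04 0" --pt "255 0 0 -0.04 0" --pt "255 0 0 -0.02 0" --pt "255 0 0 -0.01 0" --pt "255 0 0 -0.006 0" --pt "255 0 0 -0.004 0" --pt "255 0 0 -0.002 0" --pt "255 0 0 0 0" --pt "255 0 0 0 0"

```text
clock: 12.5
tcp_pos: [0.5912, 0.1267, 0.0488]
ee_rot: [-0.0, 0.999, 0.036, 0.0]
ft_force: [0.1, -0.5, -2.3]
grip_width: 0.0267
grasp_force: 39.7
```

Request:
arm_command --pt "255 -0.001 0.001 -0.002 0" --pt "255 0 0 -0.002 0" --pt "255 0 0 0 0"

```text
clock: 12.88
tcp_pos: [0.591, 0.1274, 0.0476]
ee_rot: [-0.0, 0.999, 0.036, 0.0]
ft_force: [-1.6, -0.3, 4.9]
grip_width: 0.0265
grasp_force: 40.2
```

Request:
arm_command --pt "150 0 0 0 0" --pt "80 0 0 0 0" --pt "0 0 0 0 0" --pt "0 0 0 0 0" --pt "0 0 0 0 0" --pt "0 0 0 0 0" --pt "0 0 0 0.05 0" --pt "0 0 0 0.08 0" --pt "0 0 0 0.12 0" --pt "0 0 0 0.125 0" --pt "0 0 0 0 0"

```text
clock: 14.25
tcp_pos: [0.593, 0.1283, 0.2015]
ee_rot: [-0.001, 0.999, 0.036, 0.004]
ft_force: [-0.1, 1.1, 0.4]
grip_width: 0.0855
grasp_force: 0.0
```

Request:
arm_command --pt "0 -0.08 -0.01 0 0" --pt "0 -0.1 -0.012 0 0" --pt "0 -0.1 -0.012 0 0" --pt "0 -0.1 -0.012 0 0" --pt "0 0 0 0 0" --pt "0 0 0 0 0"

```text
clock: 15.0
tcp_pos: [0.4392, 0.1085, 0.1969]
ee_rot: [0.0, 0.999, 0.036, 0.0]
ft_force: [0.3, -0.2, 0.7]
grip_width: 0.0852
grasp_force: 0.0
```

Run:
```python
from meas import *
c=get_obs()["tcp_pos"]; print(c)
for n in("side","top"):
    f=grab_frame(n)
    for nm,c0,r,a,b in(("pot",(.59,.1275),.055,.066,.08),("knob",(.59,.1275),.025,.097,.108),("shaker",(.439,.109),.03,.068,.09),("bowl",(.6095,-.1412),.08,.052,.066)):
        p,=near((f,),np.array(c0),r,a,b)
        if len(p)>10: d,rr=disc(p); print(n,nm,len(p),p[:,2].mean().round(4),d.round(4),round(rr,4))
```

```text
[0.4392079  0.10852895 0.1969342 ]
side pot 1065 0.0732 [0.5909 0.1277] 0.0437
side knob 141 0.1024 [0.5907 0.1281] 0.0139
side shaker 291 0.0767 [0.4395 0.1077] 0.0208
side bowl 398 0.058 [ 0.6078 -0.1434] 0.0604
top pot 665 0.0734 [0.5899 0.1296] 0.0433
top knob 82 0.1028 [0.5904 0.1297] 0.0138
top shaker 50 0.0764 [0.4362 0.1004] 0.0169
top bowl 319 0.0587 [ 0.6081 -0.1408] 0.0597
```

The pot sits at (0.5905, 0.128), within 1 mm of the trivet's centre, with the lid at the right height. Shaker next.

Request:
arm_command --pt "0 0 0 -0.08 0" --pt "0 0 0 -0.1 0" --pt "0 0 0 -0.1 0" --pt "0 0 0 -0.09 0" --pt "0 0 0 -0.06 0" --pt "0 0 0 -0.03 0" --pt "0 0 0 -0.02 0" --pt "0 0 0 0 0" --pt "0 0 0 0 0"

```text
clock: 16.23
tcp_pos: [0.4393, 0.1089, 0.0057]
ee_rot: [-0.0, 0.999, 0.036, 0.001]
ft_force: [0.2, -0.6, 0.5]
grip_width: 0.0856
grasp_force: 0.0
```

Request:
arm_command --pt "255 0 0 0 0" --pt "255 0 0 0 0" --pt "255 0 0 0 0" --pt "255 0 0 0 0" --pt "255 0 0 0 0" --pt "255 0 0 0 0" --pt "255 0 0 0 0" --pt "255 0 0 0 0" --squeeze 35

```text
clock: 17.23
tcp_pos: [0.4389, 0.1087, 0.0054]
ee_rot: [0.0, 0.999, 0.036, 0.0]
ft_force: [-1.2, -0.7, 5.1]
grip_width: 0.0393
grasp_force: 34.6
```

Request:
arm_command --pt "255 0 0 0.03 0" --pt "255 0 0 0.07 0" --pt "255 0 0 0.09 0" --pt "255 0 0 0.06 0" --pt "255 0.02 -0.06 0 0" --pt "255 0.06 -0.072 0 0" --pt "255 0.1 -0.07 0 0" --pt "255 0.12 -0.06 0 0" --pt "255 0.1 -0.03 0 0" --pt "255 0 0 0 0" --pt "255 0 0 0 0" --pt "255 0 0 0 0"

```text
clock: 18.73
tcp_pos: [0.5976, -0.0075, 0.1053]
ee_rot: [-0.0, 0.999, 0.037, -0.0]
ft_force: [-0.1, -0.4, -1.4]
grip_width: 0.039
grasp_force: 35.6
```

Run:
```python
from meas import *
o=get_obs(); c=o["tcp_pos"]; print(c,o["ft_force"],o["grip_width"])
f=grab_frame("side")
p,=near((f,),c[:2],.04,.08,c[2]+.03); w=p[(p[:,2]>.09)&(p[:,2]<.13)]; print(len(p),p[:,2].min(),wall(w,c[:2],.02),len(w))
```

```text
[ 0.59763353 -0.00749506  0.10530784] [-0.13531991 -0.42512274 -1.3764828 ] 0.0389861653572328
160 0.09985630205781149 (array([ 0.5982378 , -0.00882541]), np.float64(0.0005429433440346399)) 146
```

Request:
arm_command --pt "255 0.002 -0.001 -0.04 0" --pt "255 0 0 -0.07 0" --pt "255 0 0 -0.07 0" --pt "255 0 0 -0.04 0" --pt "255 0 0 -0.015 0" --pt "255 0 0 -0.006 0" --pt "255 0 0 -0.004 0" --pt "255 0 0 -0.002 0" --pt "255 0 0 0 0" --pt "255 0 0 0 0"

```text
clock: 20.02
tcp_pos: [0.5997, -0.0085, 0.0065]
ee_rot: [0.0, 0.999, 0.036, 0.0]
ft_force: [0.2, 0.9, -1.7]
grip_width: 0.0394
grasp_force: 35.6
```

Request:
arm_command --pt "255 0 0 -0.002 0" --pt "255 0 0 -0.001 0" --pt "255 0 0 0 0"

```text
clock: 20.4
tcp_pos: [0.5997, -0.0085, 0.0055]
ee_rot: [0.0, 0.999, 0.036, 0.0]
ft_force: [-1.5, -0.6, 5.0]
grip_width: 0.0393
grasp_force: 36.3
```

Request:
arm_command --pt "120 0 0 0 0" --pt "90 0 0 0 0" --pt "90 0 0 0 0" --pt "90 0 0 0 0" --pt "90 0 0 0 0" --pt "90 0 0 0.04 0" --pt "90 0 0 0.08 0" --pt "60 0 0 0.12 0" --pt "0 0 0 0.12 0" --pt "0 0 0 0.12 0" --pt "0 0 0 0 0"

```text
clock: 21.78
tcp_pos: [0.602, -0.0077, 0.2025]
ee_rot: [-0.0, 0.999, 0.037, 0.004]
ft_force: [0.2, -0.6, -0.5]
grip_width: 0.0854
grasp_force: 0.0
```

Request:
arm_command --pt "0 -0.085 -0.056 0 0" --pt "0 -0.085 -0.056 0 0" --pt "0 -0.085 -0.056 0 0" --pt "0 -0.085 -0.056 0 0" --pt "0 -0.085 -0.056 0 0" --pt "0 0 0 0 0" --pt "0 0 0 0 0"

```text
clock: 22.65
tcp_pos: [0.4298, -0.1202, 0.1972]
ee_rot: [0.0, 0.999, 0.036, 0.0]
ft_force: [0.1, 1.0, 0.2]
grip_width: 0.0854
grasp_force: 0.0
```

Run:
```python
from meas import *
c=get_obs()["tcp_pos"]; print(c)
for n in("side","top"):
    f=grab_frame(n)
    for nm,c0,r,a,b in(("shaker",(.599,-.0085),.03,.068,.09),("mill",(.43,-.1203),.035,.127,.142)):
        p,=near((f,),np.array(c0),r,a,b)
        if len(p)>10: d,rr=disc(p); print(n,nm,len(p),p[:,2].mean().round(4),d.round(4),round(rr,4))
```

```text
[ 0.42982089 -0.12021281  0.19724727]
side shaker 214 0.0765 [ 0.5989 -0.009 ] 0.0209
side mill 240 0.134 [ 0.4302 -0.1205] 0.0224
top shaker 163 0.0774 [ 0.5993 -0.0073] 0.0198
```

The shaker stands at (0.599, -0.008), which is right. Gripping the mill by its head.

Request:
arm_command --pt "0 0 0 -0.08 0" --pt "0 0 0 -0.1 0" --pt "0 0 0 -0.08 0" --pt "0 0 0 -0.05 0" --pt "0 0 0 -0.02 0" --pt "0 0 0 0 0" --pt "0 0 0 0 0"

```text
clock: 23.62
tcp_pos: [0.4303, -0.1204, 0.0658]
ee_rot: [0.0, 0.999, 0.037, 0.001]
ft_force: [-0.8, 1.0, 0.6]
grip_width: 0.0856
grasp_force: 0.0
```

Request:
arm_command --pt "255 0 0 0 0" --pt "255 0 0 0 0" --pt "255 0 0 0 0" --pt "255 0 0 0 0" --pt "255 0 0 0 0" --pt "255 0 0 0 0" --pt "255 0 0 0 0" --pt "255 0 0 0 0" --squeeze 45

```text
clock: 24.62
tcp_pos: [0.4299, -0.1208, 0.0656]
ee_rot: [0.0, 0.999, 0.036, 0.0]
ft_force: [-0.7, -0.4, 4.8]
grip_width: 0.0432
grasp_force: 45.0
```

Request:
arm_command --pt "255 0 0 0.025 0" --pt "255 0 0 0.06 0" --pt "255 0 0 0.09 0" --pt "255 0 0 0.09 0" --pt "255 0 0.03 0.06 0" --pt "255 0 0.07 0 0" --pt "255 0 0.1 0 0" --pt "255 0 0.12 0 0" --pt "255 0 0.12 0 0" --pt "255 0 0.12 0 0" --pt "255 0 0.12 0 0" --pt "255 0 0.1 0 0"

```text
clock: 26.12
tcp_pos: [0.4289, 0.1932, 0.1955]
ee_rot: [-0.0, 0.999, 0.037, -0.0]
ft_force: [0.1, -1.1, -3.4]
grip_width: 0.043
grasp_force: 46.5
```

Request:
arm_command --pt "255 0.03 0.08 0 0" --pt "255 0.06 0.05 0 0" --pt "255 0.08 0.025 0 0" --pt "255 0.09 0 0 0" --pt "255 0.07 0 0 0" --pt "255 0.0475 0 0 0" --pt "255 0 0 0 0" --pt "255 0 0 0 0"

```text
clock: 27.12
tcp_pos: [0.5794, 0.2536, 0.195]
ee_rot: [0.0, 0.999, 0.037, -0.001]
ft_force: [-0.7, 0.3, -3.1]
grip_width: 0.0432
grasp_force: 46.4
```

Run:
```python
from meas import *
o=get_obs(); c=o["tcp_pos"]; print(c,o["ft_force"],o["grip_width"])
f=grab_frame("side")
p,=near((f,),c[:2],.045,.08,.3)
for a,b,r in((.13,.16,.026),(.17,.22,.018)):
    w=p[(p[:,2]>a)&(p[:,2]<b)]; print(len(w),wall(w,c[:2],r) if len(w)>9 else "")
print(p[:,2].min())
```

```text
[0.57937532 0.25362482 0.19503715] [-0.70254664  0.29324266 -3.10045491] 0.04316081829097669
267 (array([0.57956777, 0.25153018]), np.float64(0.00044039531450371094))
245 (array([0.57930522, 0.25223195]), np.float64(0.0003065796256395831))
0.13092692999274258
```

Request:
arm_command --pt "255 0.003 -0.001 -0.04 0" --pt "255 0 0 -0.07 0" --pt "255 0 0 -0.08 0" --pt "255 0 0 -0.07 0" --pt "255 0 0 -0.035 0" --pt "255 0 0 -0.015 0" --pt "255 0 0 -0.006 0" --pt "255 0 0 -0.003 0" --pt "255 0 0 -0.002 0" --pt "255 0 0 0 0" --pt "255 0 0 0 0"

```text
clock: 28.55
tcp_pos: [0.5818, 0.2532, 0.0669]
ee_rot: [-0.0, 0.999, 0.036, 0.0]
ft_force: [-0.1, -0.8, -3.8]
grip_width: 0.0429
grasp_force: 46.5
```

Request:
arm_command --pt "255 0 0 -0.002 0" --pt "255 0 0 -0.001 0" --pt "255 0 0 -0.001 0" --pt "255 0 0 0 0"

```text
clock: 29.05
tcp_pos: [0.582, 0.2531, 0.0657]
ee_rot: [0.0, 0.999, 0.036, 0.0]
ft_force: [-1.3, -2.1, 4.9]
grip_width: 0.0426
grasp_force: 47.1
```

Request:
arm_command --pt "120 0 0 0 0" --pt "90 0 0 0 0" --pt "70 0 0 0 0" --pt "70 0 0 0 0" --pt "70 0 0 0 0" --pt "70 0 0 0.04 0" --pt "70 0 0 0.08 0" --pt "0 0 0 0.11 0" --pt "0 0 0 0.11 0" --pt "0 0 0 0 0"

```text
clock: 30.3
tcp_pos: [0.5834, 0.2549, 0.2063]
ee_rot: [-0.002, 0.999, 0.036, 0.003]
ft_force: [0.3, 0.4, 0.1]
grip_width: 0.0852
grasp_force: 0.0
```

Request:
arm_command --pt "0 -0.05 -0.09 0 0" --pt "0 -0.05 -0.1135 0 0" --pt "0 -0.05 -0.1135 0 0" --pt "0 -0.04 -0.1135 0 0" --pt "0 -0.03 -0.1135 0 0" --pt "0 -0.02 -0.1135 0 0" --pt "0 -0.02 -0.1135 0 0" --pt "0 -0.02 -0.1135 0 0" --pt "0 -0.02 -0.1135 0 0" --pt "0 -0.02 -0.1135 0 0" --pt "0 -0.02 -0.1135 0 0" --pt "0 0 -0.1135 0 0"

```text
clock: 31.8
tcp_pos: [0.4448, -0.2837, 0.2012]
ee_rot: [0.0, 0.999, 0.036, -0.0]
ft_force: [-0.2, -0.1, -0.4]
grip_width: 0.0854
grasp_force: 0.0
```

Request:
arm_command --pt "0 0 -0.025 0 0" --pt "0 0 0 0 0" --pt "0 0 0 0 0"

```text
clock: 32.17
tcp_pos: [0.446, -0.2905, 0.2011]
ee_rot: [-0.0, 0.999, 0.037, 0.0]
ft_force: [-0.2, -0.2, 1.1]
grip_width: 0.0853
grasp_force: 0.0
```

Run:
```python
from meas import *
c=get_obs()["tcp_pos"]; print(c)
for n in("side","top"):
    f=grab_frame(n)
    for nm,c0,r,a,b in(("mill",(.581,.2532),.035,.127,.142),("pot",(.59,.1275),.055,.066,.08),("shaker",(.599,-.0085),.03,.068,.09),("jar",(.4445,-.292),.04,.058,.072)):
        p,=near((f,),np.array(c0),r,a,b)
        if len(p)>10: d,rr=disc(p); print(n,nm,len(p),p[:,2].mean().round(4),d.round(4),round(rr,4))
```

```text
[ 0.44603452 -0.29053536  0.20112533]
side mill 471 0.1343 [0.5816 0.2523] 0.0218
side pot 1066 0.0731 [0.5901 0.1281] 0.0436
side shaker 212 0.0768 [ 0.6005 -0.0086] 0.0209
side jar 241 0.0646 [ 0.4453 -0.292 ] 0.0274
top mill 217 0.1347 [0.5812 0.2535] 0.0223
top pot 664 0.0735 [0.5901 0.1292] 0.0432
top shaker 165 0.0772 [ 0.599  -0.0069] 0.02
top jar 133 0.0651 [ 0.4421 -0.2912] 0.0249
```

The mill stands at (0.5814, 0.253), which is right. On to the jar.

Request:
arm_command --pt "0 -0.0025 -0.004 -0.08 0" --pt "0 0 0 -0.1 0" --pt "0 0 0 -0.1 0" --pt "0 0 0 -0.1 0" --pt "0 0 0 -0.07 0" --pt "0 0 0 -0.03 0" --pt "0 0 0 -0.02 0" --pt "0 0 0 0 0" --pt "0 0 0 0 0"

```text
clock: 33.4
tcp_pos: [0.4454, -0.2942, 0.0019]
ee_rot: [0.0, 0.999, 0.036, 0.001]
ft_force: [0.4, -0.1, -0.1]
grip_width: 0.0853
grasp_force: 0.0
```

Request:
arm_command --pt "255 0 0 0 0" --pt "255 0 0 0 0" --pt "255 0 0 0 0" --pt "255 0 0 0 0" --pt "255 0 0 0 0" --pt "255 0 0 0 0" --pt "255 0 0 0 0" --pt "255 0 0 0 0" --squeeze 45

```text
clock: 34.4
tcp_pos: [0.4449, -0.294, 0.0016]
ee_rot: [0.0, 0.999, 0.036, 0.0]
ft_force: [-1.7, 1.1, 6.3]
grip_width: 0.0508
grasp_force: 45.9
```

Request:
arm_command --pt "255 0 0 0.025 0" --pt "255 0 0 0.06 0" --pt "255 0 0 0.1 0" --pt "255 0 0 0.1 0" --pt "255 0 0.04 0.09 0" --pt "255 0 0.08 0 0" --pt "255 0 0.11 0 0" --pt "255 0 0.12 0 0" --pt "255 0 0.12 0 0" --pt "255 0.03 0.11 0 0" --pt "255 0.06 0.08 0 0" --pt "255 0.08 0.0685 0 0"

```text
clock: 35.9
tcp_pos: [0.5127, -0.0012, 0.1516]
ee_rot: [0.0, 0.999, 0.037, -0.0]
ft_force: [0.2, -0.4, -2.1]
grip_width: 0.0509
grasp_force: 47.7
```

Request:
arm_command --pt "255 0.1 0 0 0" --pt "255 0.1 0 0 0" --pt "255 0.1 0 0 0" --pt "255 0.07 0 0 0" --pt "255 0.036 0 0 0" --pt "255 0 0 0 0" --pt "255 0 0 0 0"

```text
clock: 36.78
tcp_pos: [0.6742, -0.0024, 0.1511]
ee_rot: [0.0, 0.999, 0.037, -0.0]
ft_force: [-0.0, -0.2, -2.4]
grip_width: 0.0511
grasp_force: 47.7
```

Run:
```python
from meas import *
o=get_obs(); c=o["tcp_pos"]; print(c,o["ft_force"],o["grip_width"])
f=grab_frame("side")
p,=near((f,),c[:2],.045,.09,.25); print(p[:,2].min()); w=p[(p[:,2]>.155)&(p[:,2]<.2)]; print(len(w),wall(w,c[:2],.026))
print([disc(near((g,),np.array((.599,-.008)),.03,.068,.09)[0]) for g in (f,)])
```

```text
[ 0.67421287 -0.00241488  0.1510599 ] [-0.00922692 -0.17187104 -2.42145281] 0.051060451429107645
0.15037224544757233
307 (array([ 0.67435758, -0.00348908]), np.float64(0.0005851685884393013))
[(array([ 0.60064536, -0.00831752]), 0.02030717022716999)]
```

Request:
arm_command --pt "255 0 0 -0.04 0" --pt "255 0 0 -0.08 0" --pt "255 0 0 -0.09 0" --pt "255 0 0 -0.08 0" --pt "255 0 0 -0.045 0" --pt "255 0 0 -0.02 0" --pt "255 0 0 -0.008 0" --pt "255 0 0 -0.004 0" --pt "255 0 0 -0.002 0" --pt "255 0 0 0 0" --pt "255 0 0 0 0"

```text
clock: 38.2
tcp_pos: [0.6753, -0.0025, 0.0037]
ee_rot: [0.0, 0.999, 0.036, 0.0]
ft_force: [0.4, 0.2, -2.7]
grip_width: 0.0508
grasp_force: 47.7
```

Request:
arm_command --pt "255 0 0 -0.002 0" --pt "255 0 0 -0.002 0" --pt "255 0 0 -0.001 0" --pt "255 0 0 0 0"

```text
clock: 38.7
tcp_pos: [0.6751, -0.0025, 0.0018]
ee_rot: [0.0, 0.999, 0.036, 0.0]
ft_force: [-2.9, -0.8, 2.7]
grip_width: 0.0509
grasp_force: 48.2
```

Contact. Release, rise, and back off out of the view.

Request:
arm_command --pt "100 0 0 0 0" --pt "60 0 0 0 0" --pt "60 0 0 0 0" --pt "60 0 0 0 0" --pt "60 0 0 0 0" --pt "60 0 0 0.04 0" --pt "60 0 0 0.08 0" --pt "60 0 0 0.12 0" --pt "60 0 0 0.14 0" --pt "60 0 0 0.14 0" --pt "60 0 0 0.1 0" --pt "60 0 0 0 0"

```text
clock: 40.2
tcp_pos: [0.6769, -0.0016, 0.2549]
ee_rot: [-0.0, 0.999, 0.036, 0.004]
ft_force: [0.3, 1.1, -0.5]
grip_width: 0.0652
grasp_force: 0.0
```

Request:
arm_command --pt "0 -0.1 -0.05 0 0" --pt "0 -0.1 -0.1 0 0" --pt "0 -0.1 -0.1 0 0" --pt "0 -0.1 -0.1 0 0" --pt "0 -0.1 -0.1 0 0" --pt "0 -0.1 -0.1 0 0" --pt "0 -0.02 -0.1 0 0" --pt "0 0 -0.1 0 0" --pt "0 0 0 0 0" --pt "0 0 0 0 0"

```text
clock: 41.45
tcp_pos: [0.427, -0.3016, 0.2493]
ee_rot: [-0.0, 0.999, 0.037, -0.0]
ft_force: [0.9, 0.3, -0.2]
grip_width: 0.0852
grasp_force: 0.0
```

Run:
```python
from meas import *
c=get_obs()["tcp_pos"]; print(c); A={}
for n in("side","top"):
    f=grab_frame(n)
    if n=="side": save("final",cv2.resize(f["img"],(800,600),interpolation=cv2.INTER_CUBIC))
    for nm,c0,r,a,b in(("mill",(.581,.2532),.035,.127,.142),("trivet",(.5897,.1275),.09,.012,.024),("pot",(.59,.1275),.055,.066,.08),("shaker",(.599,-.0085),.03,.068,.09),("jar",(.6753,-.0026),.04,.058,.072),("bowl",(.6085,-.1412),.08,.052,.066),("cup",(.4266,.001),.04,.035,.05)):
        p,=near((f,),np.array(c0),r,a,b)
        if len(p)>10: d,rr=disc(p); A.setdefault(nm,[]).append(d); print(n,nm,len(p),p[:,2].mean().round(4),d.round(4),round(rr,4))
m={k:np.mean(v,0) for k,v in A.items()}; T=np.array([.5897,.1275]); d=m["bowl"]-T; L=np.linalg.norm(d); d/=L; n=np.array([-d[1],d[0]]); print("L",L)
for k in("mill","pot","shaker","jar"): print(k,((m[k]-T)@d).round(4),((m[k]-T)@n).round(4))
print("jar-shaker",((m["jar"]-m["shaker"])@d).round(4),((m["jar"]-m["shaker"])@n).round(4))
```

```text
[ 0.42699282 -0.30163441  0.2492631 ]
side mill 474 0.1342 [0.5817 0.2523] 0.0219
side trivet 881 0.0171 [0.5899 0.1272] 0.0699
side pot 1061 0.073 [0.5908 0.1279] 0.0437
side shaker 212 0.0766 [ 0.6012 -0.0088] 0.0211
side jar 346 0.0649 [ 0.6735 -0.0027] 0.0266
side bowl 395 0.058 [ 0.6092 -0.1431] 0.061
side cup 194 0.0425 [4.272e-01 1.000e-04] 0.0266
top mill 216 0.1345 [0.581  0.2527] 0.0223
top trivet 611 0.0176 [0.5891 0.1288] 0.0702
top pot 668 0.0734 [0.5903 0.1293] 0.0434
top shaker 163 0.0773 [ 0.5995 -0.0075] 0.0202
top jar 269 0.0655 [ 0.6741 -0.0022] 0.0262
top bowl 319 0.0587 [ 0.6083 -0.1411] 0.0597
top cup 93 0.0437 [0.4265 0.0018] 0.0255
L 0.2702623171116966
mill -0.1253 0.0005
pot -0.001 0.0009
shaker 0.136 0.0011
jar 0.1355 0.0747
jar-shaker -0.0005 0.0736
```

View pics/final.png

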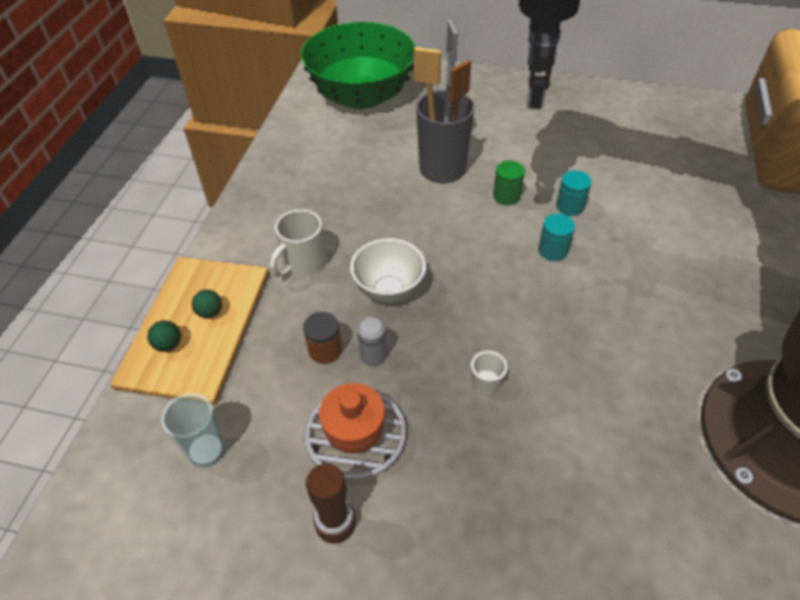

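The final picture shows everything upright. The mill (333,505), pot on trivet (352,420), shaker (372,342) and bowl (388,272) are in line, and the jar (322,338) is behind the shaker. Nothing else has moved. Handing in.

```bash
python3 -c "
from rig import job_done; print(job_done())"
```

```text
the job is handed in; nothing more can be done
None
```

The job is handed in, finished at about 41 s: the row is laid out as asked and the jar stands behind the shaker. My last measurements put everything within about 2 mm of its target, with the jar's gap at about 28 mm against the 30 mm asked.

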